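# Set the slicing guide's stop and spin its wing nut tight

## Robot

A 7-joint arm with a two-finger parallel gripper is mounted at the origin on a cart in front of the work surface, level with it; the furniture and walls round the work are solid. World frame = base frame: x ahead of the robot, y to its left, z up, the work surface at z = 0. Lengths are in m, angles in rad, forces in N, time in s.
With the tool pointing down it reaches from about 0.425 to 0.925 m from the base axis. Payload 6.8 kg.
Tool frame: the origin (TCP) lies at the very end of the fingers, on their centre line; the grasp point (between the pads) lies 19 mm behind it; z points along the fingers, y is the line along which they close (so a half turn about z gives the same grasp; the last joint's range is limited). The gripper opens to 85 mm and grips with 20 to 120 N. Pads are 22 mm wide; open, the fingers measure 114 mm over their backs; the gripper's body (76 mm by 85 mm) begins 54 mm behind the grasp point. The pads swing forward as they close: fully open they stand 13 mm farther back than shut.
Start: joints at [-1.311, 0.477, 0.022, 1.555, -0.011, 1.109, -0.083], TCP at [0.243, 0.63, 0.231] pointing down, gripper open.
Joint ranges: [-2.96, 2.96], [-0.34, 2.1], [-1.41, 1.46], [0.24, 2.44], [-1.37, 4.51], [0.17, 1.92], [-2.96, 2.96]. Speed limits (rad/s): [2.39, 2.39, 3.14, 3.14, 3.14, 3.14, 3.14].

## Interface

Orientations are given as a unit quaternion [w, x, y, z].
In Python, from station import bot, camrig, readout gives the robot as it stands (bot), with the cameras (camrig) and the readings (readout).
- The arm moves only by the shell command python3 nudge.py [FORCE], which reads ROWS from standard input. ROWS is a JSON list of rows, 1 to 20 of them, each of 5 numbers: dx, dy, dz in m, then a turn about the tool's z in rad, then the opening from 0.0 (shut) to 1.0 (fully open); each row shifts and turns the commanded pose from where the row before left it, along the tool's axes as they then stand; what a row does not reach is not made up. A row lasts 1/10 s, in which the tool goes at most 0.05 m and 0.15 rad, less where a joint would pass 70% of its speed; a pose out of reach is approached as far as the arm can. The fingers move at their own pace and stop on an object; FORCE is the grip in N (left out, the last holds). Time passes only in rows, so rows that do not move let the fingers close. It prints the time, the measured TCP pose, the force, the opening and the grip force at its end. Input that does not fit is refused with a message, and nothing moves.
- readout.get_obs(): the state, without advancing time (a new reading comes with each control period).
- camrig.read_camera(name): name is "scene" or "top" or "wrist"; returns the picture (384x512x3 uint8, blue, green, red); there is no depth.
- camrig.camera_info(name): a dict with "vertical_fov" (degrees; the focal length in pixels is half the picture's height over the tangent of half this angle, whatever the lens; pixels are square), "cx", "cy" (the principal point, pixels), "k1" (the pictures are not rectified: a ray, as slopes to the right and down, at radius r is drawn at 1 + k1 r^2 times it, then the intrinsics apply), "view" (4x4, takes a point from world to camera coordinates); the wrist camera has in their place "hand_eye" (4x4, takes a point from camera to tool coordinates, whose origin is the TCP and whose axes are the flange's). Camera axes: x right, y up, looking along -z (the intrinsics and any distortion apply to the point x, -y, -z); pixel columns grow to the right and rows downward; lengths in m; the calibration is good to about 2 mm. A picture is of the moment at which its call begins: read the wrist's pose just before it. camera_info takes no time and is no camera call.
- bot.hand_in(): hands the job in; it is judged then, once.
The state is a dict: "t": time; "q": joint angles; "joint_vel": joint speeds; "joint_torque": joint torques, N m; "eef_pos": TCP position; "tool_rot": TCP orientation; "contact_force": force on the tool from outside, world axes, zero at the start; "torque": the same for the moment, N m; "gripper_width": opening from 0.0 (shut) to 1.0 (fully open); "grasp_force": force on a finger pad.
Only numpy, scipy, OpenCV 4.12 (cv2) and the standard library are available. Lean on these libraries where they do the work, as an engineer would, in place of code of your own. Each camera call takes 0.05 s, during which the arm holds its last target. There are 200 camera calls.

## Task

On the wooden slicing guide, push the white stop plate along towards the clamp block until its black pointer lines up with the red marker, leaving the wing nut loose meanwhile. Then spin the steel wing nut clockwise (seen from above) with repeated fingertip strokes on its wings until it is down finger-tight on the clamp block, with the stop still at the marker. Keep the fingers closed together as one pusher: pinch and lift nothing, do not force the nut, and leave the red marker, the teal cup, the pink sweets jar and the red-capped spice jar where they stand.

Things in the scene. Friction and masses are not known exactly. Their poses are not given: they have to be found in the camera images.
- guide: Fixed slicing guide. Origin on the worktop straight below the wing nut's axis; +y its long axis (towards the stop), +x towards its fence (away from the robot), z up. Wooden base board x -75..+60, y -75..+235 mm, 18 mm thick. Upright fence x +46..+60 mm, 90 mm high, all along the board: no finger can pass behind the nut. Aluminium rule with 10 mm ticks along the near edge.
- nut_axis (a point): Point on the wing nut's vertical axis at the top of the grey clamp block (guide frame 0, 0, 40 mm); axes as the guide's. The block is 56 (x) by 64 mm (y), its top 40 mm over the worktop. A brass stud, radius 4.5 mm, stands on the axis up to z 74 mm.
- wing_nut (a joint): How far the wing nut is unscrewed, rad: 0 = tight (hard stop), positive = turned anticlockwise from above; starts 5.5 to 8.5, upper stop 9. Rises 4 mm a turn, stays where left (0.03 N m friction, about 1 N at the wings). Two wings 180 deg apart, 8 to 36 mm from the axis, 7 mm thick; at 0 they point along the guide's +y and -y, at q they are turned by q about z.
- nut_push: The two wing faces pushed to tighten the nut (trailing in clockwise turning; at value 0 the -x face of the +y wing, +x face of the -y wing). Wings are round steel ears 29 mm high, z 46 to 75 mm over the worktop when tight, up to 6 mm higher when loose; the hub between has radius 11 mm, top z 54 mm when tight. Turns with the nut; origin on its axis at worktop level when tight.
- nut_back: The other pair of wing faces, the leading ones in clockwise turning. Pinching a wing between fingers loads both pairs, which is not allowed. Origin on the nut's axis.
- stop (a joint): Travel of the white stop along the guide's +y, m: at value v its centre plane and pointer are 0.07 + v from the nut axis (v 0 to 0.125); starts 0.085 to 0.115. It slides with about 3 N of friction and stays where left. Its inner face (collider stop_c2, towards the nut) must not be loaded: that would be pinching.
- pointer (a point): Tip of the black pointer at the foot of the white stop, in its centre plane, x -50, z 24.5 mm in the guide frame; axes as the guide's. Stop: upright plate x -36..+36 mm, 14 mm thick (7 either side of the pointer), z 29 to 81 mm, on a foot 15 mm either side, up to z 29 mm. Push its outer face (away from the nut) above the foot, fingertips 40 to 50 mm over the worktop.
- red_mark (a point): Centre plane of the small red marker clip (5 mm wide in y) on the near edge of the board, at the pointer's x and z; axes as the guide's. It lies 0.085 to 0.120 m along +y from the nut axis, is stiff (20 N) and must stay where it is; it is at x -50 to -79 mm, up to z 22 mm.
- teal_cup: Loose translucent teal cup, 67 mm wide, 66 mm high, standing past the stop end of the guide. Origin at the centre of its underside.
- gummy_jar: Loose pink jar of sweets with white lid, 78 mm wide, 96 mm high, behind the fence of the guide. Origin at the centre of its underside.
- spice_c: Loose spice jar with red cap, 45 mm wide, 106 mm high, past the nut end of the guide. Origin at the centre of its underside.

How it is judged:
By the outcome, as a careful person would: the job done as asked, in the order asked, and still so for the second after the job is handed in, with the robot touching nothing.
It also fails if it takes over 58 s, if anything falls off the work surface, if the arm or the gripper's body presses on something with over 40 N, if the wrist force passes 120 N, or if a joint passes its speed limit or range.

## Working session

There is one attempt and no reset: what is moved stays moved. The work goes in short steps, Python scripts to look and compute and a shell command to move; the robot and the scene stay as the last step left them, time stands still between calls to the robot, and variables do not carry over. Pictures are saved under pics/ and viewed, at most 10 in all, crops included, and the job is handed in when it is done.

```bash
ls; mkdir -p pics
python3 - <<'E'
from station import bot, camrig, readout
import cv2,json
o=readout.get_obs();print({k:o[k] for k in('t','eef_pos','tool_rot','gripper_width','contact_force')})
for n in("scene","top"):
    cv2.imwrite(f"pics/{n}0.png",camrig.read_camera(n))
    i=camrig.camera_info(n);print(n,i)
print(camrig.camera_info("wrist"))
E
```

```text
nudge.py
pics
station.py
{'t': 0.0, 'eef_pos': array([0.24249625, 0.62930505, 0.23033734]), 'tool_rot': array([-1.03074663e-04,  1.82834338e-01,  9.83143318e-01, -8.99731139e-04]), 'gripper_width': 1.0010465107215107, 'contact_force': array([-0.48303078,  0.70886635, -0.46504091])}
scene {'vertical_fov': 56.331143098369104, 'cx': 251.3350410215104, 'cy': 195.60557856228135, 'k1': -0.09735649696374411, 'view': array([[ 6.88714281e-01, -7.25032740e-01,  4.06326907e-04,
        -3.34538160e-01],
       [ 5.34762260e-01,  5.08353140e-01,  6.74986230e-01,
        -3.22801849e-01],
       [-4.89593673e-01, -4.64655367e-01,  7.37830214e-01,
        -6.75250856e-01],
       [ 0.00000000e+00,  0.00000000e+00,  0.00000000e+00,
         1.00000000e+00]])}
top {'vertical_fov': 49.44886543048359, 'cx': 260.93125701069397, 'cy': 185.1312843435033, 'k1': -0.15714668284173197, 'view': array([[-0.15585143, -0.98776378,  0.00574849,  0.07864306],
       [ 0.96580388, -0.15116063,  0.21064978, -0.51323897],
       [-0.20720328,  0.03838198,  0.97754469, -0.9608613 ],
       [ 0.        ,  0.        ,  0.        ,  1.        ]])}
{'vertical_fov': 69.36604824324795, 'cx': 254.04403418478327, 'cy': 183.943303464314, 'k1': -0.06263279339059423, 'hand_eye': array([[-6.43134587e-05,  9.55640240e-01,  2.94536461e-01,
         7.48653468e-02],
       [ 9.99999459e-01, -2.44327040e-04,  1.01108764e-03,
        -5.67398026e-05],
       [ 1.03819925e-03,  2.94536367e-01, -9.55639708e-01,
        -1.42617826e-01],
       [ 0.00000000e+00,  0.00000000e+00,  0.00000000e+00,
         1.00000000e+00]])}
```

View pics/scene0.png

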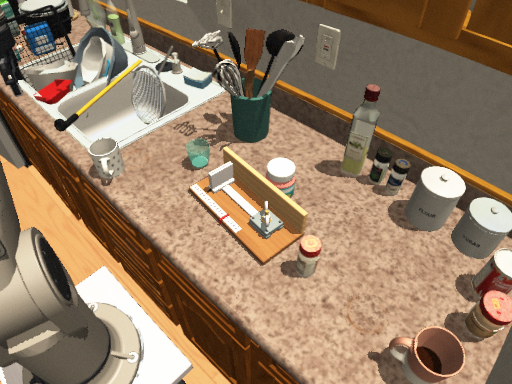

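View pics/top0.png

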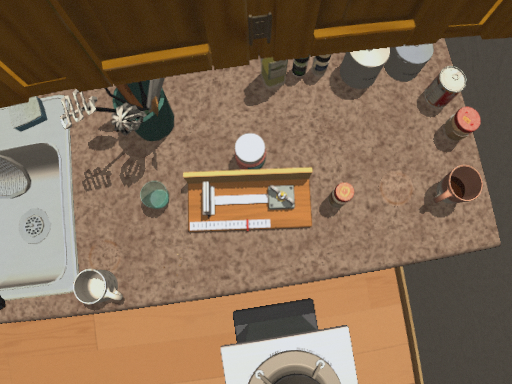

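Scene: the guide's board spans top-view pixels (188,175)–(312,230), with the stop at about (208,198), the nut at (282,197) and the red marker at (247,224). The jar is at (250,148), the cup at (155,195) and the spice jar at (344,193). I'll enlarge it.

```bash
cat > h.py <<'E'
import numpy as np,cv2
from station import bot, camrig, readout
from scipy.spatial.transform import Rotation as R
def cam(n,obs=None):
    i=camrig.camera_info(n)
    f=192/np.tan(np.radians(i['vertical_fov']/2))
    K=np.array([[f,0,i['cx']],[0,f,i['cy']],[0,0,1]]);d=np.array([i['k1'],0,0,0.])
    if n=="wrist":
        T=np.eye(4);w,x,y,z=obs['tool_rot'];T[:3,:3]=R.from_quat([x,y,z,w]).as_matrix();T[:3,3]=obs['eef_pos']
        V=np.linalg.inv(T@i['hand_eye'])
    else: V=i['view']
    return K,d,np.diag([1,-1,-1,1.])@V
def proj(c,P):
    K,d,V=c;return cv2.projectPoints(np.atleast_2d(P).astype(float),cv2.Rodrigues(V[:3,:3])[0],V[:3,3],K,d)[0][:,0]
def onz(c,uv,z):
    K,d,V=c;u=cv2.undistortPointsIter(np.array(uv,float).reshape(-1,1,2),K,d,None,None,(3,100,1e-12))[:,0]
    r=np.c_[u,np.ones(len(u))]@V[:3,:3];o=-V[:3,:3].T@V[:3,3]
    return o+r*((z-o[2])/r[:,2])[:,None]
E
python3 - <<'E'
from h import *
im=cv2.imread('pics/top0.png')
cv2.imwrite('pics/topz.png',cv2.resize(im[140:250,175:325],None,fx=5.3,fy=5.3,interpolation=cv2.INTER_CUBIC))
c=cam('top')
print(onz(c,[(188,231),(312,227)],.018),onz(c,[(282,197)],.04),onz(c,[(247,224)],.022),onz(c,[(208,182)],.081))
E
```

```text
[[ 0.43997828  0.19340361  0.018     ]
 [ 0.40232993 -0.11209689  0.018     ]] [[ 0.48481028 -0.04905889  0.04      ]] [[0.43447665 0.04600516 0.022     ]] [[0.54058329 0.12222139 0.081     ]]
```

View pics/topz.png

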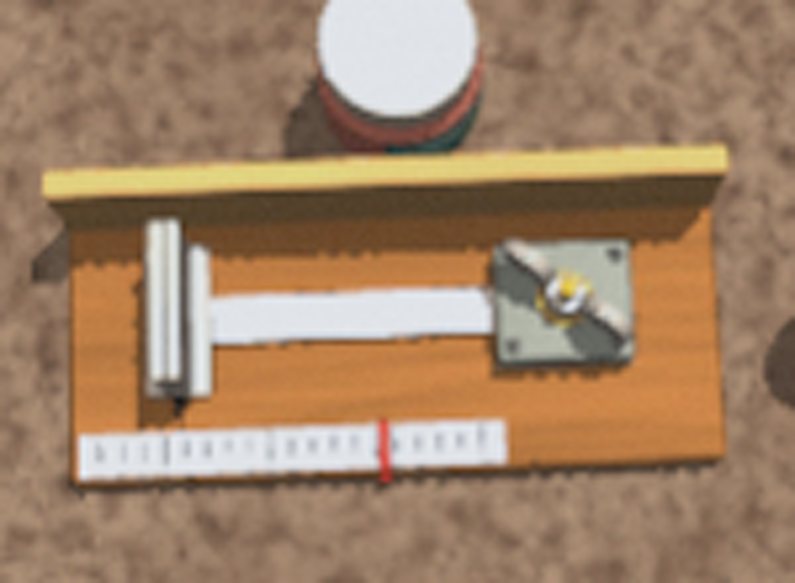

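The stop's pointer is at zoom (180,405), about 98 mm from the red marker (384,450). The nut is at (567,292), with its wings running from upper left (510,243) to lower right (630,330), so q is about 5.65. Next I shut the fingers and turn tool x along guide +y, then fit the guide pose.

```bash
echo '[[0,0,0,0.15,0],[0,0,0,0.15,0],[0,0,0,0.15,0],[0,0,0,0.15,0],[0,0,0,0.15,0],[0,0,0,0.15,0],[0,0,0,0.15,0],[0,0,0,0.15,0],[0,0,0,0.126,0],[0,0,0,0,0]]' | python3 nudge.py
python3 - <<'E'
from h import *
from scipy.optimize import least_squares
G=np.array([[-75,235,18],[-75,-75,18],[60,235,90],[46,235,90],[60,-75,90],[46,-75,90],[28,32,40],[28,-32,40],[-28,-32,40],[-28,32,40]])/1e3
z=np.array([[75,482],[722,459],[42,173],[46,198],[726,147],[727,172],[493,247],[630,241],[633,360],[497,365]])
uv=(z+.5)/5.3-.5+[175,140]
c=cam('top')
def W(p,P): return np.c_[P[:,:2]@np.array([[np.cos(p[2]),-np.sin(p[2])],[np.sin(p[2]),np.cos(p[2])]]).T,P[:,2]]+[p[0],p[1],0]
s=least_squares(lambda p:(proj(c,W(p,G))-uv).ravel(),[.485,-.049,-.12]);print(s.x);print(s.fun.reshape(-1,2).round(1).tolist())
Wi=lambda p,q:(q[:2]-p[:2])@np.array([[np.cos(p[2]),-np.sin(p[2])],[np.sin(p[2]),np.cos(p[2])]])
for u,zz in(((180,405),.0245),((384,450),.020),((510,243),.065),((630,330),.065)):
  print(Wi(s.x,onz(c,[(np.array(u)+.5)/5.3-.5+[175,140]],zz)[0]))
o=readout.get_obs();M=R.from_quat(np.roll(o['tool_rot'],-1)).as_matrix();print(o['eef_pos'],M.round(3),o['q'].round(3))
# delta to point above guide (0,.2,.2)
for g in ((0,.205,.2),): t=W(s.x,np.array([g]))[0];print(M.T@(t-o['eef_pos']))
E
```

```text
t: 1.1
eef_pos: [0.2424, 0.6296, 0.2307]
tool_rot: [0.0, 0.749, 0.662, -0.0]
contact_force: [-0.0, 0.5, -0.0]
gripper_width: -0.001
grasp_force: 0.0
[ 0.48626538 -0.04676859 -0.11820453]
[[-1.5, 0.8], [1.3, 0.5], [-0.5, -0.8], [-1.3, 0.2], [0.7, -0.6], [0.9, 0.4], [-0.1, -0.3], [-0.1, -0.1], [0.5, -0.2], [0.1, -0.2]]
[-0.03944079  0.18048891]
[-0.06337356  0.08598884]
[0.023527   0.02471991]
[-0.01861087 -0.02770681]
[0.24238817 0.62962262 0.23069895] [[ 0.123  0.992 -0.   ]
 [ 0.992 -0.123 -0.001]
 [-0.001  0.    -1.   ]] [-1.514  0.49   0.314  1.572 -0.163  1.107 -1.286]
[-0.43606722  0.32438191  0.03125414]
```

```bash
echo '[[-0.036,0.027,0,0,0],[-0.036,0.027,0,0,0],[-0.036,0.027,0,0,0],[-0.036,0.027,0,0,0],[-0.036,0.027,0,0,0],[-0.036,0.027,0,0,0],[-0.036,0.027,0,0,0],[-0.036,0.027,0,0,0],[-0.036,0.027,0,0,0],[-0.036,0.027,0,0,0],[-0.036,0.027,0.015,0,0],[-0.036,0.027,0.015,0,0],[0,0,0,0,0],[0,0,0,0,0]]' | python3 nudge.py
python3 - <<'E'
from h import *
o=readout.get_obs();im=camrig.read_camera('wrist');cv2.imwrite('pics/w1.png',im);print(o['eef_pos'],o['q'].round(3))
np.savez('w1.npz',eef_pos=o['eef_pos'],tool_rot=o['tool_rot'])
E
```

```text
t: 2.5
eef_pos: [0.5113, 0.16, 0.2009]
tool_rot: [-0.0, 0.749, 0.662, -0.001]
contact_force: [-0.3, 0.5, -0.2]
gripper_width: -0.004
grasp_force: 0.0
[0.51131902 0.16001055 0.20085919] [-0.839  0.305  0.512  1.947 -0.183  0.936 -0.36 ]
```

View pics/w1.png

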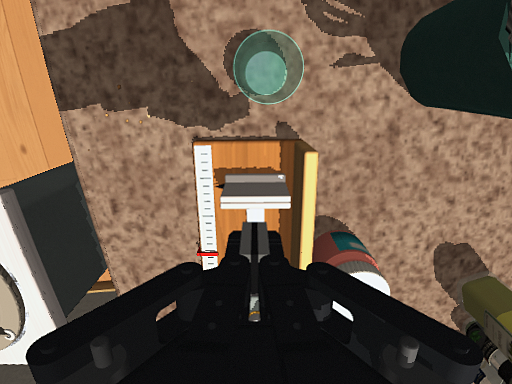

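The wrist view shows the cup at (267,67), the stop's plate top at (256,195), the black pointer tip at about (217,186) and the red marker at (207,254). The board's near corner is at (193,142).

```bash
cat >> h.py <<'E'
GP=np.array([0.48626538,-0.04676859,-0.11820453])
def Rz(p): return np.array([[np.cos(p[2]),-np.sin(p[2])],[np.sin(p[2]),np.cos(p[2])]])
def W(p,P): P=np.atleast_2d(P);return np.c_[P[:,:2]@Rz(p).T,P[:,2]]+[p[0],p[1],0]
def Wi(p,Q): Q=np.atleast_2d(Q);return np.c_[(Q[:,:2]-p[:2])@Rz(p),Q[:,2]]
E
python3 - <<'E'
from h import *
c=cam('wrist',np.load('w1.npz'));im=cv2.imread('pics/w1.png')
for n,u,z in(('corner -75,235',(193,142),.018),('pointer',(217,186),.0245),('mark',(207,254),.02),('fence 46,235',(303,153),.09),('fence 60,235',(318,152),.09),('cup',(267,72),0)):
  print(n,(Wi(GP,onz(c,[u],z))*1e3).round(1))
print(proj(c,W(GP,[[0,.205,.2],[-.05,.0859,.02],[-.05,.18,.0245]])))
# red centroid
h=cv2.cvtColor(im,cv2.COLOR_BGR2HSV);m=((h[...,0]<6)|(h[...,0]>174))&(h[...,1]>180)&(h[...,2]>90)
r=np.argwhere(m[230:275,190:225])+[230,190];print(r.min(0),r.max(0),r.mean(0))
cv2.imwrite('pics/w1z.png',cv2.resize(im[130:280,180:330],None,fx=4,fy=4,interpolation=cv2.INTER_CUBIC))
E
```

```text
corner -75,235 [[-71.2 234.6  18. ]]
pointer [[-44.3 182.1  24.5]]
mark [[-62.8  85.7  20. ]]
fence 46,235 [[ 46.1 234.6  90. ]]
fence 60,235 [[ 60.  235.5  90. ]]
cup [[ 16.1 313.1   0. ]]
[[252.84236094 239.9556996 ]
 [216.56137163 253.87018113]
 [212.40042661 187.71289791]]
[253 197] [255 217] [254. 207.]
```

View pics/w1z.png

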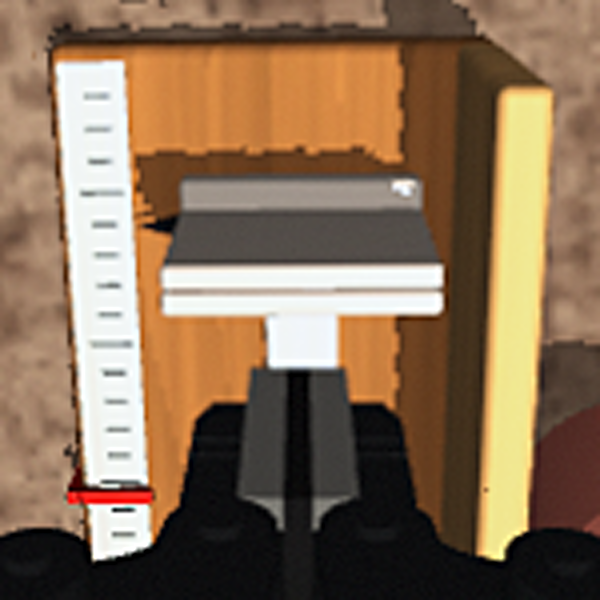

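The pointer is at y≈0.1815 and the marker at y≈0.0857, and both cameras agree. I'll back off to +y, descend and make contact.

```bash
echo '[[0.016,-0.005,0,0,0],[0,0,0.03,0,0],[0,0,0.04,0,0],[0,0,0.04,0,0],[0,0,0.03,0,0],[0,0,0.014,0,0],[0,0,0,0,0],[-0.01,0,0,0,0],[-0.01,0,0,0,0],[0,0,0,0,0]]' | python3 nudge.py
python3 -c "
from h import *
o=readout.get_obs();print((Wi(GP,o['eef_pos'])*1e3).round(1),o['contact_force'],R.from_quat(np.roll(o['tool_rot'],-1)).as_matrix().T.round(4)[0])"
```

```text
t: 3.55
eef_pos: [0.5064, 0.1559, 0.0487]
tool_rot: [0.0, 0.75, 0.661, 0.001]
contact_force: [-0.6, -1.0, -0.6]
gripper_width: -0.001
grasp_force: 0.0
[[ -3.9 203.7  48.7]] [-0.56115513 -0.95544912 -0.62899215] [1.254e-01 9.921e-01 4.000e-04]
```

```bash
echo '[[-0.005,0,0,0,0],[-0.008,0,0,0,0],[-0.01,0,0,0,0],[-0.01,0,0,0,0],[-0.01,0,0,0,0],[-0.01,0,0,0,0],[-0.01,0,0,0,0],[-0.01,0,0,0,0],[-0.008,0,0,0,0],[-0.005,0,0,0,0],[0,0,0,0,0]]' | python3 nudge.py
cat > look.py <<'E'
from h import *
import sys
o=readout.get_obs();im=camrig.read_camera('wrist');n=sys.argv[1]
np.savez(n+'.npz',eef_pos=o['eef_pos'],tool_rot=o['tool_rot'])
cv2.imwrite('pics/'+n+'.png',im)
print((Wi(GP,o['eef_pos'])*1e3).round(1))
c=cam('wrist',o);print(proj(c,W(GP,[[-.055,.0857,.0215],[-.05,.0857,.0245],[-.05,.1157,.0245]])))
E
python3 look.py w2
```

```text
t: 4.65
eef_pos: [0.4941, 0.0711, 0.0469]
tool_rot: [-0.0, 0.75, 0.662, -0.001]
contact_force: [-0.1, -0.8, 0.0]
gripper_width: -0.001
grasp_force: 0.0
[[ -6.2 118.   46.9]]
[[184.31694798 259.84025082]
 [190.47558358 262.27558775]
 [186.81627732 222.64436663]]
```

View pics/w2.png

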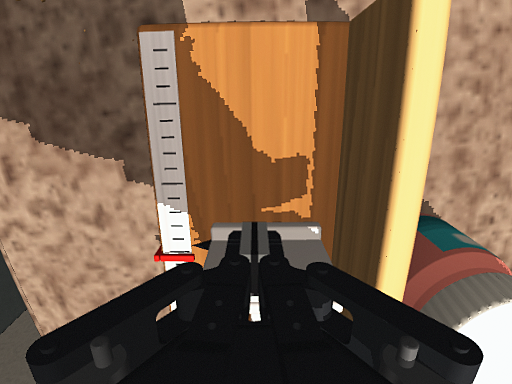

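The stop is being pushed. The pointer is near (197,244) and the marker at (175,255). I'll locate both more precisely.

Run:
```python
from h import *
im=cv2.imread('pics/w2.png');c=cam('wrist',np.load('w2.npz'))
cv2.imwrite('pics/w2z.png',cv2.resize(im[225:275,145:225],None,fx=8,fy=8,interpolation=cv2.INTER_NEAREST))
for y in (.085,.0875,.09,.095,.1): print(y,proj(c,W(GP,[[-.05,y,.0245],[-.065,y,.022]])).round(1).tolist())
```

```text
0.085 [[190.6, 263.2], [170.1, 261.0]]
0.0875 [[190.3, 260.0], [169.7, 257.9]]
0.09 [[190.0, 256.9], [169.3, 254.8]]
0.095 [[189.4, 250.4], [168.6, 248.5]]
0.1 [[188.8, 243.9], [167.8, 242.0]]
```

View pics/w2z.png

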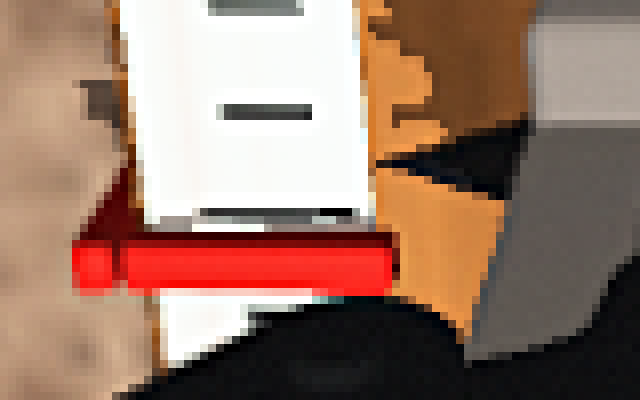

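The pointer tip is at px (191.5,244.5), so y = 99.3 mm. The marker's top centre is at row 258.4, so y = 87.1 mm. About 12 mm remains: I'll push 10.5 mm, then trim.

```bash
echo '[[-0.003,0,0,0,0],[-0.004,0,0,0,0],[-0.0025,0,0,0,0],[-0.001,0,0,0,0],[0,0,0,0,0]]' | python3 nudge.py
python3 look.py w3
python3 - <<'E'
from h import *
im=cv2.imread('pics/w3.png');c=cam('wrist',np.load('w3.npz'))
cv2.imwrite('pics/w3z.png',cv2.resize(im[230:290,145:225],None,fx=8,fy=8,interpolation=cv2.INTER_NEAREST))
for y in (.085,.0875,.09): print(y,proj(c,W(GP,[[-.05,y,.0245],[-.065,y,.022]])).round(1).tolist())
E
```

```text
t: 5.2
eef_pos: [0.4936, 0.062, 0.0472]
tool_rot: [-0.0, 0.749, 0.662, -0.0]
contact_force: [-0.1, 1.2, -0.7]
gripper_width: 0.003
grasp_force: 0.8
[[ -5.6 108.9  47.2]]
[[182.26349108 248.23006096]
 [188.48648224 250.52204517]
 [184.80210237 209.5947729 ]]
0.085 [[188.6, 251.4], [167.8, 249.4]]
0.0875 [[188.3, 248.2], [167.5, 246.2]]
0.09 [[188.0, 244.9], [167.1, 243.0]]
```

View pics/w3z.png

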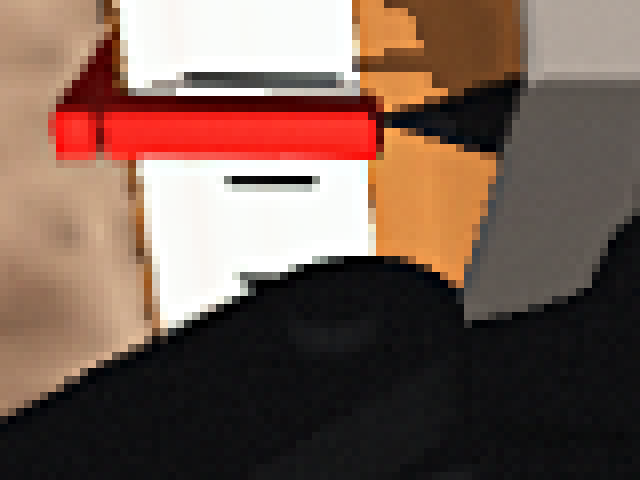

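The pointer tip is at row 244.75 and would sit at about 248.4 when aligned, so roughly 2.8 mm remains. I'll trim and measure numerically.

```bash
echo '[[-0.0015,0,0,0,0],[-0.001,0,0,0,0],[0,0,0,0,0],[0,0,0,0,0]]' | python3 nudge.py
cat > meas.py <<'E'
from h import *
import sys
for n in sys.argv[1:]:
    im=cv2.imread(f'pics/{n}.png').astype(int);c=cam('wrist',np.load(n+'.npz'))
    reg=im[225:285,160:190];m=(reg[...,2]>200)&(reg[...,1]<90)
    rr=np.argwhere(m);mk=(rr[:,0].mean()+225,rr[:,1].mean()+160)
    # pointer: dark pixels (<45) right of the marker end, leftmost connected above arm linkage
    d=(im.max(2)<50)
    reg=d[225:262,190:206];print(n,'marker',mk,m.any(1).sum())
    rows=[(u+190,(np.where(reg[:,u])[0]+225).tolist()) for u in range(0,14,1)]
    print([(u,r[:1]+r[-1:]) for u,r in rows])
    ys=np.linspace(.08,.105,251)
    pm=proj(c,W(GP,np.c_[ys*0-.065,ys,ys*0+.022]));pp=proj(c,W(GP,np.c_[ys*0-.05,ys,ys*0+.0245]))
    f=lambda v:np.interp(-v,-pp[:,1],ys)
    print('mark y',np.interp(-mk[0],-pm[:,1],ys),'pointer row if aligned',np.interp(np.interp(-mk[0],-pm[:,1],ys),ys,pp[:,1]))
E
python3 look.py w4; python3 meas.py w2 w3 w4
```

```text
t: 5.65
eef_pos: [0.4937, 0.0597, 0.0473]
tool_rot: [0.0, 0.749, 0.662, 0.0]
contact_force: [-1.6, 3.6, -1.8]
gripper_width: -0.002
grasp_force: 1.2
[[ -5.2 106.6  47.3]]
[[181.36957414 245.20967063]
 [187.60206442 247.45909753]
 [183.8808437  206.21848749]]
w2 marker (np.float64(258.1118421052632), np.float64(175.2171052631579)) 6
[(190, []), (191, []), (192, [245, 245]), (193, [245, 245]), (194, [245, 258]), (195, [245, 245]), (196, [244, 246]), (197, [244, 246]), (198, [244, 246]), (199, [244, 247]), (200, [243, 247]), (201, [243, 247]), (202, [242, 248]), (203, [242, 248])]
mark y 0.08734950603873351 pointer row if aligned 260.20531477021075
w3 marker (np.float64(246.42857142857142), np.float64(174.77142857142857)) 6
[(190, []), (191, []), (192, [244, 245]), (193, [244, 245]), (194, [244, 245]), (195, [244, 245]), (196, [244, 245]), (197, [244, 245]), (198, [243, 246]), (199, [243, 246]), (200, [243, 247]), (201, [242, 247]), (202, [242, 247]), (203, [241, 248])]
mark y 0.08734646497438031 pointer row if aligned 248.38685735448692
w4 marker (np.float64(243.45762711864407), np.float64(174.6949152542373)) 6
[(190, []), (191, [244, 244]), (192, [244, 244]), (193, [244, 245]), (194, [244, 245]), (195, [244, 245]), (196, [244, 246]), (197, [243, 245]), (198, [243, 246]), (199, [243, 246]), (200, [242, 247]), (201, [242, 247]), (202, [242, 247]), (203, [241, 248])]
mark y 0.08729805996245633 pointer row if aligned 245.3706523663018
```

About 0.8 mm remains.

```bash
echo '[[-0.0009,0,0,0,0],[0,0,0,0,0],[0,0,0,0,0]]' | python3 nudge.py; python3 look.py w5; python3 meas.py w5
python3 -c "
from h import *
print(readout.get_obs()['q'].round(2))"
```

```text
t: 6.0
eef_pos: [0.4936, 0.0588, 0.0473]
tool_rot: [0.0, 0.749, 0.662, 0.0]
contact_force: [0.4, 2.6, -1.5]
gripper_width: 0.002
grasp_force: 1.3
[[ -5.1 105.7  47.3]]
[[181.23664505 244.06712524]
 [187.47639234 246.30170632]
 [183.74697936 204.93157987]]
w5 marker (np.float64(242.33727810650888), np.float64(175.0532544378698)) 6
[(190, []), (191, [244, 244]), (192, [244, 244]), (193, [244, 245]), (194, [244, 245]), (195, [244, 245]), (196, [244, 246]), (197, [243, 245]), (198, [243, 246]), (199, [243, 246]), (200, [242, 247]), (201, [242, 247]), (202, [241, 247]), (203, [241, 248])]
mark y 0.08727647104636913 pointer row if aligned 244.234994136191
[-0.56  0.49  0.39  2.14 -0.33  0.57 -0.05]
```

Aligned. Now I retreat, rise, go over the nut and turn the tool behind wing 2.

```bash
echo '[[0.01,0,0,0,0],[0.01,0,0,0,0],[0,0,-0.04,0,0],[0,0,-0.043,0,0],[-0.03,0.002,0,-0.0,0],[-0.04,0.002,0,0,0],[-0.04,0.002,0,0,0],[-0.04,0.002,0,0,0],[-0.012,0.001,0,0,0],[0,0,0,-0.14,0],[0,0,0,-0.14,0],[0,0,0,-0.14,0],[0,0,0,-0.14,0],[0,0,0,-0.14,0],[0,0,0,-0.14,0],[0,0,0,-0.14,0],[0,0,0,0,0]]' | python3 nudge.py
cat > nut.py <<'E'
from h import *
o=readout.get_obs();p=(Wi(GP,o['eef_pos'])*1e3)[0]
M=R.from_quat(np.roll(o['tool_rot'],-1)).as_matrix();a=np.arctan2(M[1,0],M[0,0])-GP[2];a%=2*np.pi
w=np.array([-np.sin(a),np.cos(a)]);m=np.array([np.cos(a),np.sin(a)])
print('t',o['t'],'guide',p.round(1),'phi',round(a,3),'along',(p[:2]@w).round(1),'behind',(-p[:2]@m).round(1),'F',o['contact_force'].round(1),'T',o['torque'].round(2),'q7',o['q'][6].round(2))
E
python3 nut.py
python3 - <<'E'
from h import *
cv2.imwrite('pics/top2.png',cv2.resize(camrig.read_camera('top')[140:250,175:325],None,fx=5.3,fy=5.3,interpolation=cv2.INTER_CUBIC))
E
```

```text
t: 7.75
eef_pos: [0.4855, -0.0823, 0.1304]
tool_rot: [0.0, 0.348, 0.937, 0.0]
contact_force: [0.6, -0.7, -0.8]
gripper_width: -0.003
grasp_force: 0.0
t 7.75 guide [  3.4 -35.4 130.4] phi 2.548 along 27.4 behind 22.6 F [ 0.6 -0.7 -0.8] T [-0.04  0.05 -0.09] q7 1.03
```

```bash
echo '[[0,0,0.03,0,0],[0,0,0.025,0,0],[0,0,0.015,0,0],[0,0,0,0,0]]' | python3 nudge.py; python3 nut.py; echo '[[0.003,0.0,0,0,0],[0.003,0,0,0,0],[0,0,0,0,0]]' | python3 nudge.py ; python3 nut.py
```

```text
t: 8.2
eef_pos: [0.4837, -0.0826, 0.0585]
tool_rot: [-0.002, 0.351, 0.937, -0.001]
contact_force: [0.6, -0.2, -0.1]
gripper_width: 0.004
grasp_force: 0.0
t 8.2 guide [  1.7 -35.9  58.5] phi 2.543 along 28.7 behind 21.6 F [ 0.6 -0.2 -0.1] T [-0.01 -0.   -0.04] q7 1.08
t: 8.5
eef_pos: [0.4807, -0.0788, 0.0611]
tool_rot: [0.001, 0.349, 0.937, 0.0]
contact_force: [-0.4, 0.7, -0.5]
gripper_width: 0.003
grasp_force: 0.0
t 8.5 guide [ -1.7 -32.4  61.1] phi 2.546 along 27.8 behind 16.8 F [-0.4  0.7 -0.5] T [-0.01 -0.04 -0.02] q7 1.08
```

```bash
echo '[[0.0044,-0.0021,0,0.15,0],[0.0044,-0.0021,0,0.15,0],[0.0044,-0.0021,0,0.15,0],[0.0044,-0.0021,0,0.15,0],[0.0044,-0.0021,0,0.15,0],[0.0044,-0.0021,0,0.15,0],[0,0,0,0,0]]' | python3 nudge.py; python3 nut.py
cat > tp.py <<'E'
from h import *
import sys
cv2.imwrite(f'pics/{sys.argv[1]}.png',cv2.resize(camrig.read_camera('scene')[150:280,180:320],None,fx=4.5,fy=4.5,interpolation=cv2.INTER_CUBIC))
E
python3 tp.py sc1
```

```text
t: 9.2
eef_pos: [0.4579, -0.0617, 0.0607]
tool_rot: [0.0, 0.722, 0.691, 0.0]
contact_force: [0.5, -0.2, 1.1]
gripper_width: -0.0
grasp_force: 0.0
t 9.2 guide [-26.4 -18.1  60.7] phi 1.645 along 27.7 behind 16.1 F [ 0.5 -0.2  1.1] T [-0.02 -0.    0.03] q7 0.33
```

View pics/sc1.png

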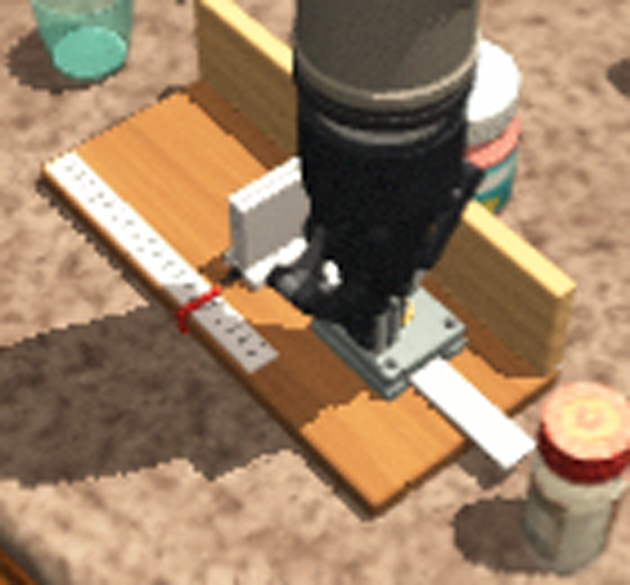

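The scene crop shows the finger at the clamp block at about (385,330), the stop standing at the marker, and the nut being swept. I'll continue the arc.

```bash
echo '[[0.0044,-0.0021,0,0.15,0],[0.0044,-0.0021,0,0.15,0],[0.0044,-0.0021,0,0.15,0],[0.0044,-0.0021,0,0.15,0],[0.0044,-0.0021,0,0.15,0],[0.0044,-0.0021,0,0.15,0],[0.0044,-0.0021,0,0.15,0],[0.0044,-0.0021,0,0.15,0],[0.0044,-0.0021,0,0.15,0],[0.0044,-0.0021,0,0.15,0],[0,0,0,0,0]]' | python3 nudge.py; python3 nut.py
```

```text
t: 10.35
eef_pos: [0.4703, -0.0191, 0.0602]
tool_rot: [0.0, 1.0, 0.015, -0.0]
contact_force: [0.2, 0.2, -1.4]
gripper_width: 0.001
grasp_force: 0.0
t 10.35 guide [-19.1  25.6  60.2] phi 0.149 along 28.2 behind 15.1 F [ 0.2  0.2 -1.4] T [-0.02 -0.   -0.02] q7 -0.89
```

```bash
echo '[[0.0044,-0.0021,0,0.15,0],[0.0044,-0.0021,0,0.15,0],[0,0,0,0,0],[-0.006,0,0,0,0],[0,0,-0.035,0,0],[0,0,-0.035,0,0],[0.022,0.027,0,0,0],[0.022,0.027,0,0,0],[0,0,0,-0.15,0],[0,0,0,-0.15,0],[0,0,0,-0.15,0],[0,0,0,-0.15,0],[0,0,0,-0.15,0],[0,0,0,-0.15,0],[0,0,0,-0.15,0],[0,0,0,-0.15,0],[0,0,0,-0.15,0],[0,0,0,-0.15,0],[0,0,0,-0.15,0],[0,0,0,-0.15,0]]' | python3 nudge.py >/dev/null
echo '[[0,0,0,-0.15,0],[0,0,0,-0.15,0],[0,0,0,-0.15,0],[0,0,0,-0.15,0],[0,0,0,-0.15,0],[0,0,0,-0.15,0],[0,0,0,-0.15,0],[0,0,0,-0.15,0],[0,0,0,-0.15,0],[0,0,0,0,0]]' | python3 nudge.py; python3 nut.py; python3 look.py w6
```

```text
t: 13.35
eef_pos: [0.5005, -0.0784, 0.1309]
tool_rot: [0.001, 0.129, 0.992, 0.0]
contact_force: [0.4, -0.0, -0.5]
gripper_width: -0.003
grasp_force: 0.0
t 13.35 guide [ 17.9 -29.8 130.9] phi 3.002 along 27.0 behind 21.9 F [ 0.4 -0.  -0.5] T [0.04 0.06 0.01] q7 1.48
[[ 17.9 -29.8 130.9]]
[[374.0141797   83.90212726]
 [375.61446308  89.73193844]
 [409.3303403   85.51123243]]
```

```bash
echo '[[-0.001,0,0.025,0,0],[0,0,0.02,0,0],[0,0,0.012,0,0],[0,0,0.012,0,0],[0,0,0,0,0]]' | python3 nudge.py; python3 nut.py
```

```text
t: 13.9
eef_pos: [0.5009, -0.0782, 0.0602]
tool_rot: [-0.001, 0.132, 0.991, -0.0]
contact_force: [-0.3, 0.5, -1.0]
gripper_width: -0.006
grasp_force: 0.0
t 13.9 guide [ 18.3 -29.5  60.2] phi 2.996 along 26.5 behind 22.4 F [-0.3  0.5 -1. ] T [-0.01  0.05 -0.02] q7 1.52
```

```bash
echo '[[0.003,-0.001,0,0,0],[0.0035,0,0,0,0],[0.0044,-0.0021,0,0.15,0],[0.0044,-0.0021,0,0.15,0],[0.0044,-0.0021,0,0.15,0],[0.0044,-0.0021,0,0.15,0],[0.0044,-0.0021,0,0.15,0],[0.0044,-0.0021,0,0.15,0],[0.0044,-0.0021,0,0.15,0],[0.0044,-0.0021,0,0.15,0],[0.0044,-0.0021,0,0.15,0],[0,0,0,0,0]]' | python3 nudge.py; python3 nut.py
echo '[[0.0044,-0.0021,0,0.15,0],[0.0044,-0.0021,0,0.15,0],[0.0044,-0.0021,0,0.15,0],[0.0044,-0.0021,0,0.15,0],[0.0044,-0.0021,0,0.15,0],[0.0044,-0.0021,0,0.15,0],[0.0044,-0.0021,0,0.15,0],[0,0,0,0,0]]' | python3 nudge.py; python3 nut.py
```

```text
t: 15.1
eef_pos: [0.4581, -0.0604, 0.0617]
tool_rot: [0.0, 0.722, 0.692, 0.0]
contact_force: [0.2, 0.5, 0.7]
gripper_width: 0.0
grasp_force: 0.0
t 15.1 guide [-26.4 -16.8  61.7] phi 1.646 along 27.6 behind 14.8 F [0.2 0.5 0.7] T [0.01 0.   0.01] q7 0.42
t: 15.9
eef_pos: [0.4598, -0.0279, 0.0613]
tool_rot: [0.0, 0.971, 0.238, -0.0]
contact_force: [-0.6, -0.5, -0.1]
gripper_width: -0.002
grasp_force: 0.0
t 15.9 guide [-28.5  15.7  61.3] phi 0.6 along 29.0 behind 14.7 F [-0.6 -0.5 -0.1] T [-0.03 -0.03  0.04] q7 -0.43
```

```bash
echo '[[0.0044,-0.0021,0,0.15,0],[0.0044,-0.0021,0,0.15,0],[0.0029,-0.0015,0,0.1,0],[0,0,0,0,0]]' | python3 nudge.py>/dev/null; python3 nut.py
echo '[[0.0012,-0.0006,0,0.04,0],[0.0012,-0.0006,0,0.04,0],[0,0,0,0,0]]' | python3 nudge.py>/dev/null; python3 nut.py
echo '[[0.0012,-0.0006,0,0.04,0],[0,0,0,0,0]]' | python3 nudge.py>/dev/null; python3 nut.py
```

```text
t 16.3 guide [-20.6  25.4  61.2] phi 0.201 along 29.0 behind 15.1 F [-0.2 -0.  -0.2] T [ 0.05  0.01 -0.  ] q7 -0.75
t 16.6 guide [-18.8  26.7  61.3] phi 0.122 along 28.8 behind 15.4 F [-0.7  0.5 -0.7] T [ 0.03  0.12 -0.01] q7 -0.82
t 16.8 guide [-17.6  27.5  61.3] phi 0.08 along 28.9 behind 15.3 F [-1.3  1.3  0.3] T [ 0.04  0.19 -0.02] q7 -0.85
```

```bash
for i in 1 2; do echo '[[0.0012,-0.0006,0,0.04,0],[0,0,0,0,0]]' | python3 nudge.py>/dev/null; python3 nut.py; done; python3 look.py w7
```

```text
t 17.0 guide [-16.4  28.3  61.3] phi 0.039 along 28.9 behind 15.3 F [-1.1  0.6 -0.5] T [0.09 0.18 0.05] q7 -0.88
t 17.2 guide [-15.1  28.9  61.3] phi 6.282 along 28.9 behind 15.2 F [-1.4  0.4 -0.4] T [ 0.11  0.16 -0.  ] q7 -0.92
[[-15.1  28.9  61.3]]
[[178.7688142  258.51763091]
 [177.14357593 254.87080112]
 [137.44768511 254.47291867]]
```

```bash
for i in 1 2 3; do echo '[[0.0005,0,0,0,0],[0,0,0,0,0]]' | python3 nudge.py>/dev/null; python3 nut.py; done
```

```text
t 17.45 guide [-14.6  29.1  61.3] phi 6.281 along 29.0 behind 14.7 F [-0.2  1.4 -0. ] T [0.13 0.19 0.  ] q7 -0.92
t 17.65 guide [-14.   29.1  61.3] phi 6.28 along 29.1 behind 14.1 F [-1.2  1.  -0.7] T [0.17 0.13 0.02] q7 -0.92
t 17.85 guide [-13.5  29.1  61.3] phi 6.279 along 29.0 behind 13.6 F [-1.3  1.   1.1] T [ 0.14  0.2  -0.  ] q7 -0.92
```

```bash
for i in 1 2 3; do echo '[[0.0005,0,0,0,0],[0,0,0,0,0]]' | python3 nudge.py>/dev/null; python3 nut.py; done
```

```text
t 18.05 guide [-13.   29.   61.3] phi 6.279 along 29.0 behind 13.1 F [-0.9  1.3 -0.6] T [0.2  0.21 0.02] q7 -0.92
t 18.25 guide [-12.7  29.1  61.3] phi 6.279 along 29.0 behind 12.8 F [-1.3  0.3 -0.7] T [0.19 0.25 0.03] q7 -0.92
t 18.45 guide [-12.5  29.   61.2] phi 6.279 along 29.0 behind 12.6 F [-2.9  1.9  1.2] T [ 0.27  0.56 -0.04] q7 -0.92
```

```bash
for i in 1; do echo '[[0.0005,0,0,0,0],[0,0,0,0,0]]' | python3 nudge.py>/dev/null; python3 nut.py; done
```

```text
t 18.65 guide [-12.2  29.1  61.2] phi 6.279 along 29.0 behind 12.3 F [-3.5  2.2  2. ] T [0.36 0.9  0.03] q7 -0.92
```

The hard stop is reached, with force and moment rising at about 4 N. I'll back off, lift and verify.

```bash
echo '[[-0.004,0,0,0,0],[-0.01,0,0,0,0],[0,0,-0.04,0,0],[0,0,-0.04,0,0],[-0.02,-0.01,-0.03,0,0],[-0.03,-0.015,-0.02,0,0],[0,0,0,0,0],[0,0,0,0,0]]' | python3 nudge.py; python3 look.py w8
python3 - <<'E'
from h import *
im=cv2.imread('pics/w8.png');cv2.imwrite('pics/w8z.png',cv2.resize(im,(768,576),interpolation=cv2.INTER_CUBIC))
c=cam('wrist',np.load('w8.npz'))
s=lambda P:((proj(c,W(GP,P))+.5)*1.5-.5).round(1).tolist()
print('mark',s([[-.065,.0873,.022],[-.05,.0873,.0245],[-.05,.0903,.0245]]),'wing tips',s([[0,.036,.062],[0,-.036,.062],[0,0,.074]]))
E
```

```text
t: 19.45
eef_pos: [0.4196, 0.0166, 0.1903]
tool_rot: [-0.002, 0.998, -0.059, 0.001]
contact_force: [-0.2, 0.3, -0.1]
gripper_width: 0.003
grasp_force: 0.0
[[-73.6  55.  190.3]]
[[227.10700887 151.08306162]
 [226.72942739 147.14825098]
 [200.04307184 147.21468495]]
mark [[339.1, 240.0], [338.2, 221.0], [334.2, 221.0]] wing tips [[411.6, 151.8], [525.4, 152.7], [472.8, 152.3]]
```

View pics/w8z.png

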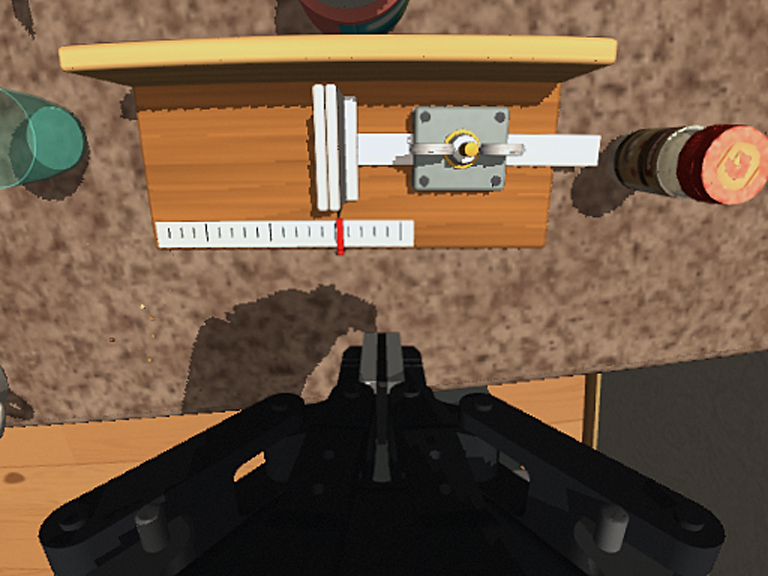

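The final wrist view shows the pointer at (339,213) directly over the red marker at (340,237). The wings lie along the guide's axis from (411,150) to (523,150), so the nut is tight, and nothing is touching. Handing in.

```bash
python3 -c "
from station import bot, camrig, readout
print(bot.hand_in())"
```

```text
the job is handed in; nothing more can be done
None
```

The job is handed in after about 19 s on the robot clock: the stop's pointer lines up with the red marker, the wing nut is down finger-tight at its hard stop, and the arm touches nothing; no verdict was returned.

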